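# Hook a dropped gel casting frame out from under the bench guard

### The arm

A 6-joint arm with a two-finger parallel gripper is mounted at the origin on the work surface. World frame = base frame: x ahead of the robot, y to its left, z up, the work surface at z = 0. Lengths are in m, angles in rad, forces in N, time in s.
With the tool pointing down it reaches from about 0.425 to 0.95 m from the base axis. Payload 14.7 kg.
Tool frame: the origin (TCP) lies between the finger pads; the fingertips stand 17 mm ahead of it and the grasp point (between the pads) lies 2 mm behind it; z points along the fingers, x is the direction in which the jaws open and shut, and the axes are right-handed (so a half turn about z gives the same grasp; the last joint's range is limited). The gripper opens to 85 mm and grips with 20 to 120 N. Pads are 22 mm wide; open, the fingers measure 114 mm over their backs; the gripper's body (76 mm by 85 mm) begins 54 mm behind the grasp point. The pads swing forward as they close: fully open they stand 13 mm farther back than shut.
Start: joints at [-0.047, 0.48, 1.596, -0, 1.065, -0.047], TCP at [0.65, 0, 0.248] pointing down, gripper open.
Joint ranges: [-2.75, 2.75], [-0.82, 2.05], [0.23, 2.67], [-1.56, 4.7], [0.09, 2.69], [-2.92, 2.92]. Speed limits (rad/s): [1.89, 1.89, 2.39, 3.01, 3.01, 3.01].

### API

Orientations are given as a rotation vector (axis times angle).
In Python, from rig import r, vision gives the robot as it stands. The module is installed in compiled form; this text tells all that it offers.
- The arm moves only by the tool step_arm, never from a script. Its argument "deltas" is a list of rows, each a list of 7 numbers: the shift along the tool's x, y, z in m, then the turn, a rotation vector about the tool's x, y, z in degrees, then the opening, from -1 (shut) to 1 (fully open). In form: [[x, y, z, wx, wy, wz, jaw], ...]. A call has exactly 5 rows; each row is the pose to reach, as a shift and turn from the pose measured when the call began, along the tool's axes at that moment; what a row does not reach only later rows make up. A row lasts 1/12 s, in which the tool goes at most 41.7 mm and 7.16 degrees, less where a joint would pass 70% of its speed; a pose out of reach is approached as far as the arm can. A call with a gripper value outside its range is refused whole. The fingers move at their own pace and stop on an object; "newtons" is the grip in N (left out, the last holds). Time passes only in rows, so rows that repeat a pose let the fingers close, or fill a call up. It gives the time, the measured TCP pose, the force and the opening at its end, in the units of the state.
- r.get_obs(): the state, without advancing time (a new reading comes with each control period).
- vision.capture(name): name is "scene" or "side" or "wrist"; returns a dict with "img" (420x560x3 uint8, red, green, blue), "range_z" (420x560 float32, m along the optical axis (not along the pixel's ray), 0 where there is no reading), "fx", "fy", "cx", "cy" (pixels), "dist_coeffs" ([k1, k2, p1, p2, k3] as OpenCV has them; the pictures are not rectified), "world_to_cam" (4x4, takes a point from world to camera coordinates). Camera axes: x right, y down, z forward; pixel columns grow to the right and rows downward; lengths in m; the calibration is good to about 2 mm. A picture is of the moment at which its call begins.
- r.finish_job(): hands the job in, once; it reports no verdict.
Trained networks look in a picture, given as the dict that the camera call returned (one of the last four; its "shot" number tells which), for a name from the list of things; names that differ only in an ending like _2 or _b are one class to them, and where a whole thing is asked for, a point or a joint stands for the part that bears it (a point fixed in the world has none). Each returns a list of dicts, best first, with "p" (0 to 1); they miss things now and then, are a little off and sometimes report something else, mostly with a low value. They report only what shows in the picture. A call takes as long as a camera call. They do not tell look-alikes from the thing itself.
- vision.cut_out(label, picture): "mask" (420x560 bool, what is visible of it) and "extent" ([left, top, width, height] in pixels, round what is visible of it).
- vision.mark_of(label, picture): "position" ([column, row] in pixels: a listed point, or the origin of a listed thing).
The state is a dict: "time_s": time; "joint_pos": joint angles; "joint_vel": joint speeds; "joint_torque": joint torques, N m; "tcp_pos": TCP position; "eef_rot": TCP orientation; "contact_force": force on the tool from outside, world axes, zero at the start; "ft_torque": the same for the moment, N m; "grip_width": finger opening in m.
Only numpy, scipy, OpenCV 4.12 (cv2) and the standard library are available. Lean on these libraries where they do the work, as an engineer would, in place of code of your own. Each camera call takes 0.05 s, during which the arm holds its last target. There are 200 camera calls.

### The job

The white rectangular gel casting frame has dropped under the fixed guard. Take the hooked rod by its handle, lower the hook into the frame's window and draw the frame out of the guard's mouth until it is square and snug against the stop bar in front, keeping a firm but gentle pull on it there for a moment (about 10 N), then lift the hook clear, leave the frame lying there and lay the rod back on the bench away from it. The stop bar is clamped at a different place each time, so feel for it; move the frame only with the rod, do not strain the frame or the guard, and leave the other things on the bench where they are.

Things in the scene. Friction and masses are not known exactly. Their poses are not given: they have to be found in the camera images.
- guard: Fixed guard: clear cheeks and back, steel wires on top. Origin on the bench, middle of its open mouth; x points level into it, away from the robot, y left, z up. Inside 190 mm wide, 140 deep, 120 high. At the mouth a clear front panel hangs down to 78 mm above the bench. The floor is bare bench. Over 16 N between rod and guard (or its stop bar) strains it.
- frame: Dropped casting frame: white plastic rectangle lying flat, 50 mm along its x, 76 along y, 16 high, 0.08 to 0.17 kg, with a window right through, 30 mm along x by 52 along y. Origin: centre of its underside. Starts with x within 0.35 rad of the guard's x, 34 to 50 mm inside the mouth. Under 2 N slides it. Snug: pressed on the stop bar with over 5 N for 0.3 s. Over 16 N strains it.
- rod: Loose hooked rod, 0.12 kg, standing on its rear foot and hook tip. Origin at bench level under mid-handle; x towards the hook, z up. Handle: black bar 90 mm long (x -45 to 45), 24 wide, 26 to 50 mm above the bench; grip it from above across y. Foot 36 mm wide at x -45 to -35. Steel rod 8 mm thick runs at 38 mm height to x = 140, then bends straight down as the hook.
- rod_tip (a point): The lowest point of the rod's hook, 140 mm ahead of the rod's origin along its x, at bench level while the rod stands; axes as the rod's.
- spatula: A bystander: a spatula lying on the bench.
- jar: A bystander: small amber jar, 24 mm across and 28 mm high, standing at the rear under the guard.
- reagent: A bystander: white bottle, 60 mm across, 130 mm high.
- beaker: A bystander: glass beaker, 68 mm across, 90 mm high.
- tipbox: A bystander: blue tip box 85 x 120 x 60 mm.
- flask: A bystander: small glass jar 44 mm across, 75 mm high.
- block: A bystander: aluminium heating block 70 x 95 x 50 mm.
- bay (a point): Fixed point on the bench 72 mm in front of the mouth, on the guard's axes. Two rails, 12 mm wide, 10 high, run along x at y = +-94, out to 120 mm from the mouth. A dark steel stop bar lies across them: 14 mm high, 12 wide, 176 long, thumb screws at the ends to 26 mm. Its face towards the mouth is rigid and stands 55 to 90 mm in front of the mouth; where is not measured.
Mind the look-alikes: they are no part of the job. What is shaped like the rod but pink is not meant. Several things look just like the frame: the one meant starts farthest to the robot's left.

How it is judged:
On the way, in this order (a step that is already met when the one before it is completed fails the run):
1. the rod's hook is down in the window of the frame (x of rod_tip in the frame of frame between -0.016 and 0.016 m and y of rod_tip in the frame of frame between -0.027 and 0.027 m and z of rod_tip in the frame of frame below 0.009 m), for 0.1 s.
2. the rod pulls the frame snug and square against the stop bar in front of the guard's mouth, with 5 N or more for 0.3 s (contact force between frame and guard above 5 N and contact force between rod and frame above 4 N and x of frame in the frame of guard below -0.025 m and angle between the x axis of frame and the x axis of guard, either way round below 0.1 rad and angle between frame's own z axis and vertical below 0.06 rad), for 0.3 s.
At the end, for the whole second after the job is handed in: Frame flat on the bench and at rest between stop bar and guard mouth (origin 25 to 71 mm before the mouth), square to the guard within 0.12 rad; rod at rest on the bench, touching neither frame nor guard, its origin and hook tip over 80 mm from the frame's origin (x of frame in the frame of guard between -0.071 and -0.025 m and angle between the x axis of frame and the x axis of guard, either way round below 0.12 rad and angle between frame's own z axis and vertical below 0.06 rad and height (world z) of frame below 0.005 m and linear speed of frame below 0.01 m/s and linear speed of rod below 0.02 m/s and height (world z) of rod below 0.03 m and height (world z) of rod_tip below 0.05 m and contact force between rod and frame below 0.01 N and contact force between rod and guard below 0.01 N and horizontal distance between each of rod_tip, rod and frame above 0.08 m).
It fails at once if the rod pushes on the frame with more than 16 N (contact force between rod and frame above 16 N).
It fails at once if the rod pushes on the guard or its stop bar with more than 16 N (contact force between rod and guard above 16 N).
It fails at once if the gripper touches the frame (contact force between the fingers and frame above 0.5 N).
It fails at once if a bystander is moved by more than 30 mm (distance of any of spatula, jar, reagent, beaker, tipbox, flask, block from where it was at the start of the episode above 0.03 m).
It also fails if it takes over 54 s, if anything falls off the work surface, if the arm or the gripper's body presses on something with over 40 N, if the wrist force passes 120 N, or if a joint passes its speed limit or range.

## Working session

There is one attempt and no reset: what is moved stays moved. The work goes in short steps, Python scripts to look and compute and a tool call to move; the robot and the scene stay as the last step left them, time stands still between calls to the robot, and variables do not carry over. Pictures are saved under pics/ and viewed, about 8 in all and at most 12, crops included, and the job is handed in when it is done.

Besides the shell and the picture viewer there is one more tool, called as a command line: name --pt "numbers of a row" for each row, then --argument value for the rest. step_arm: Moves the arm, as the interface text tells. Its arguments: {"type":"object","properties":{"deltas":{"type":"array"},"newtons":{"type":"number"}},"required":["deltas"]}

```bash
mkdir -p pics
cat > h.py <<'E'
import numpy as np, cv2
from rig import r, vision
def K(c): return np.array([[c['fx'],0,c['cx']],[0,c['fy'],c['cy']],[0,0,1.]])
def ray(c,uv):
    p=cv2.undistortPoints(np.array(uv,float).reshape(-1,1,2),K(c),np.array(c['dist_coeffs'],float)).reshape(-1,2)
    return np.c_[p,np.ones(len(p))]
def toworld(c,P):
    T=np.linalg.inv(np.array(c['world_to_cam'])); return P@T[:3,:3].T+T[:3,3]
def plane(c,uv,z):   # intersect pixel rays with height z
    T=np.linalg.inv(np.array(c['world_to_cam'])); d=ray(c,uv)@T[:3,:3].T; o=T[:3,3]
    return o+d*((z-o[2])/d[:,2])[:,None]
def cloud(c,mask):
    v,u=np.nonzero(mask&(c['range_z']>0)); 
    return toworld(c,ray(c,np.c_[u,v])*c['range_z'][v,u][:,None])
def proj(c,P):
    T=np.array(c['world_to_cam']); rv=cv2.Rodrigues(T[:3,:3])[0]
    return cv2.projectPoints(np.array(P,float).reshape(-1,1,3),rv,T[:3,3],K(c),np.array(c['dist_coeffs'],float))[0].reshape(-1,2)
def save(c,n,crop=None,s=1):
    im=c['img'] if isinstance(c,dict) else c
    if crop: im=im[crop[1]:crop[1]+crop[3],crop[0]:crop[0]+crop[2]]
    cv2.imwrite('pics/'+n+'.png',cv2.resize(im[:,:,::-1],None,fx=s,fy=s,interpolation=cv2.INTER_CUBIC))
E
python3 - <<'E'
from h import *
o=r.get_obs(); print({k:np.round(v,3) for k,v in o.items()})
ims=[]
for n in ['scene','side']:
    c=vision.capture(n); save(c,n+'0')
    T=np.linalg.inv(c['world_to_cam']); print(n,'cam',T[:3,3].round(3),T[:3,2].round(2))
    for l in ['guard','frame','rod','rod_tip','bay','jar','spatula']:
        for d in vision.mark_of(l,c):
            if d['p']>.2: print(l,round(d['p'],2),np.round(d['position'],1),plane(c,d['position'],0)[0].round(3))
E
```

```text
{'time_s': np.float64(0.0), 'joint_pos': array([-0.047,  0.481,  1.597,  0.   ,  1.065, -0.047]), 'joint_vel': array([ 0.001,  0.001,  0.001,  0.001, -0.001, -0.002]), 'joint_torque': array([ 2.0000e-03, -9.5065e+01, -4.3018e+01, -1.0000e-03,  1.2000e-02,
        0.0000e+00]), 'tcp_pos': array([0.65 , 0.   , 0.248]), 'eef_rot': array([-3.142e+00,  0.000e+00,  2.000e-03]), 'contact_force': array([-0.463, -0.285, -0.217]), 'ft_torque': array([-0.027, -0.08 , -0.037]), 'grip_width': np.float64(0.085)}
scene cam [ 1.253 -0.03   1.184] [-0.53  0.03 -0.85]
guard 0.9 [250.9 249.2] [ 0.645 -0.057  0.   ]
frame 0.77 [201.2 193.1] [ 0.449 -0.201  0.   ]
frame 0.71 [259.  262.5] [ 0.687 -0.036  0.   ]
frame 0.52 [354.3 187. ] [0.45  0.261 0.   ]
rod 0.75 [354.2 182.9] [0.435 0.263 0.   ]
rod 0.41 [283.2 162.4] [0.346 0.052 0.   ]
rod_tip 0.97 [366.6 221.7] [0.573 0.28  0.   ]
rod_tip 0.41 [321.  145.5] [0.284 0.177 0.   ]
rod_tip 0.34 [390.9 149.8] [0.312 0.4   0.   ]
spatula 0.96 [166.9 201.2] [ 0.473 -0.302  0.   ]
side cam [0.011 0.907 1.136] [ 0.34 -0.6  -0.72]
guard 0.72 [258.2 180.5] [ 0.645 -0.06   0.   ]
frame 0.58 [241.7 180.6] [ 0.691 -0.032  0.   ]
frame 0.51 [332.5 177.2] [ 0.443 -0.201  0.   ]
rod 0.92 [315.4 237.1] [0.374 0.054 0.   ]
rod 0.73 [263.5 282.2] [0.422 0.266 0.   ]
rod 0.46 [256.4 182.1] [ 0.646 -0.051  0.   ]
rod_tip 0.86 [321.3 277.9] [0.293 0.173 0.   ]
rod_tip 0.71 [214.5 265.2] [0.569 0.289 0.   ]
bay 0.96 [277.2 191. ] [ 0.567 -0.051  0.   ]
jar 0.72 [170.5 254.2] [0.699 0.321 0.   ]
jar 0.37 [236.  159.6] [ 0.764 -0.107  0.   ]
spatula 0.87 [338.7 155.8] [ 0.472 -0.307  0.   ]
spatula 0.22 [168.6 255.6] [0.7   0.328 0.   ]
```

Run:
```python
import cv2,numpy as np
a=cv2.imread('pics/scene0.png')[110:350,110:450];b=cv2.imread('pics/side0.png')[110:350,110:450]
cv2.imwrite('pics/a.png',np.hstack([cv2.resize(x,(400,282)) for x in (a,b)]))
cv2.imwrite('pics/a.png',np.vstack([cv2.resize(x,None,fx=2,fy=2,interpolation=cv2.INTER_CUBIC)[:300*2] for x in (a,)]))
cv2.imwrite('pics/b.png',cv2.resize(b,None,fx=2,fy=2,interpolation=cv2.INTER_CUBIC))
```

```text
(no output)
```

View pics/a.png

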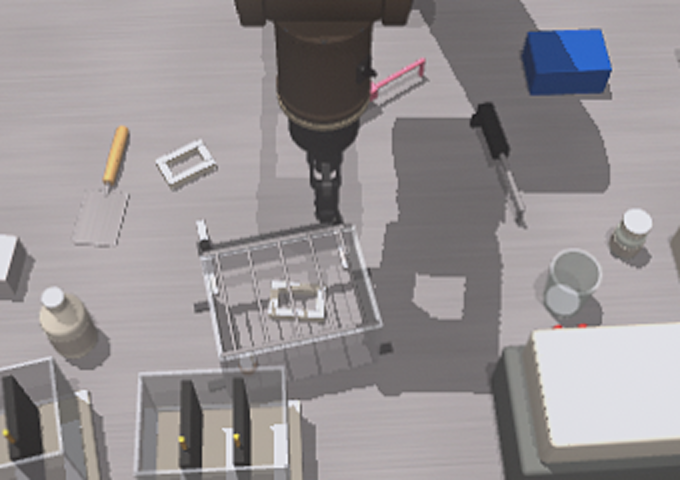

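View pics/b.png

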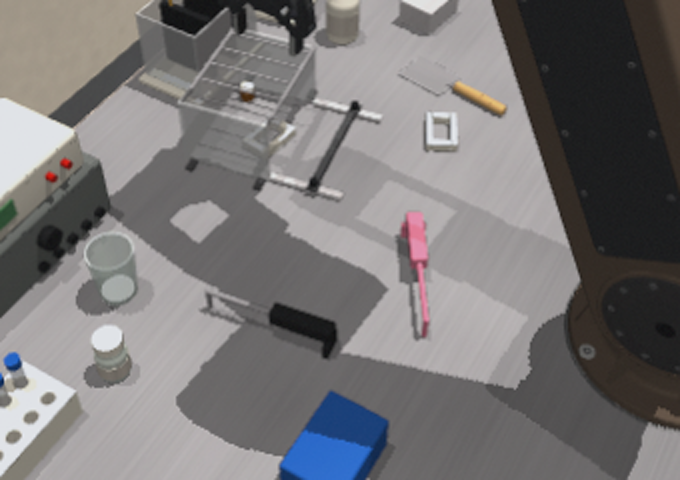

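Both pictures show the black rod at the left (scene crop: handle 490,130, tip 521,220), the pink look-alike near the base, and the target frame under the guard (297,300). The other frame is at y≈-0.2, so the one under the guard is leftmost.

```bash
cat >> h.py <<'E'
def rect(P):
    (c,s,a)=cv2.minAreaRect(P[:,:2].astype(np.float32)*1000); return np.round(c,1),np.round(s,1),round(a,1)
E
python3 - <<'E'
from h import *
for n in ['scene','side']:
    c=vision.capture(n); print('==',n)
    for l in ['rod','frame','guard']:
        for d in vision.cut_out(l,c):
            if d['p']<.3: continue
            P=cloud(c,d['mask']); 
            if len(P)<20: continue
            print(l,round(d['p'],2),d['extent'],len(P),'med',np.median(P,0).round(3),'zq',np.quantile(P[:,2],[.05,.5,.95]).round(3))
            if l=='rod':
                H=P[(P[:,2]>.044)&(P[:,2]<.056)];
                if len(H)>10: print('  top',len(H),rect(H))
                S=P[(P[:,2]>.033)&(P[:,2]<.044)]; print('  all',rect(P))
            if l=='frame':
                H=P[(P[:,2]>.011)&(P[:,2]<.021)]
                if len(H)>10: print('  top',len(H),rect(H))
            if l=='guard':
                H=P[(P[:,2]>.112)&(P[:,2]<.128)]
                if len(H)>10: print('  top',len(H),rect(H))
    # guard region cloud
    P=cloud(c,np.ones((420,560),bool))
    G=P[(P[:,0]>.5)&(P[:,0]<.85)&(P[:,1]>-.22)&(P[:,1]<.1)]
    H=G[(G[:,2]>.006)&(G[:,2]<.03)&(G[:,0]<.66)]
    np.save(n+'_G.npy',G)
    print('low pts',len(H))
    save(c,n+'1',(190,180,130,130) if n=='scene' else (180,100,140,120),5)
E
```

```text
== scene
rod 0.73 [343.3, 161.8, 29.9, 58.1] 439 med [0.451 0.266 0.044] zq [-0.     0.044  0.053]
  top 216 (array([480.6, 269.1]), array([184.3,  25.1]), 8.2)
  all (array([467.8, 283. ]), array([212.1,  55.9]), 14.4)
rod 0.43 [293.0, 137.3, 24.8, 20.7] 65 med [0.315 0.143 0.04 ] zq [0.016 0.04  0.049]
  top 17 (array([326.9, 127.1]), array([ 12. , 105.9]), 39.3)
  all (array([322.9, 130.9]), array([ 19.6, 122.8]), 40.3)
rod 0.3 [208.8, 220.6, 96.6, 80.9] 2902 med [ 0.731 -0.026  0.099] zq [0.01  0.099 0.125]
  top 100 (array([732.1, -37.8]), array([145.5, 191.1]), 15.6)
  all (array([682.4, -51.7]), array([292.3, 239.7]), 10.4)
frame 0.6 [188.8, 178.8, 27.8, 22.3] 305 med [ 0.447 -0.191  0.014] zq [0.001 0.014 0.02 ]
  top 217 (array([ 451. , -195.7]), array([54.2, 77. ]), 27.4)
frame 0.54 [245.1, 250.9, 30.5, 22.0] 327 med [ 0.69  -0.045  0.015] zq [0.002 0.015 0.02 ]
  top 249 (array([686.6, -38.6]), array([74.7, 51.3]), 82.2)
guard 0.94 [207.2, 216.2, 98.5, 86.0] 3572 med [ 0.716 -0.033  0.093] zq [0.    0.093 0.126]
  top 1192 (array([722.7, -46.5]), array([151.9, 202.9]), 9.7)
low pts 391
== side
rod 0.6 [215.7, 255.2, 62.1, 35.3] 537 med [0.434 0.269 0.046] zq [0.014 0.046 0.054]
  top 302 (array([468.3, 268. ]), array([162.7,  28.1]), 7.3)
  all (array([482.8, 252.5]), array([192. ,  60.7]), 4.0)
rod 0.57 [311.7, 214.1, 14.8, 61.2] 321 med [0.361 0.067 0.048] zq [0.012 0.048 0.054]
  top 210 (array([341.8,  94.2]), array([ 24.3, 183.3]), 32.4)
  all (array([345.8,  85.9]), array([ 36.8, 214.5]), 32.2)
frame 0.69 [322.6, 163.0, 16.6, 23.8] 249 med [ 0.447 -0.191  0.015] zq [0.001 0.015 0.02 ]
  top 166 (array([ 447.6, -195.9]), array([49.7, 84.5]), 29.5)
guard 0.85 [200.4, 123.7, 101.7, 84.3] 3990 med [ 0.712 -0.031  0.06 ] zq [0.001 0.06  0.124]
  top 640 (array([724.2, -46.3]), array([150.1, 209.9]), 10.3)
low pts 597
```

View pics/side1.png

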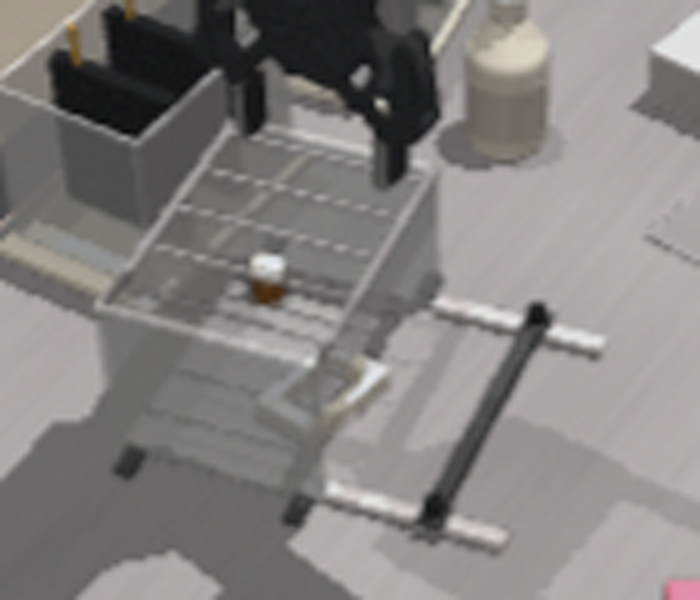

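Side view: near rail runs (330,488)-(505,540) and the far rail (435,303)-(605,345). The stop bar runs from (435,505) to (537,315), all in 5x-crop pixels. Now the guard, bar and rod fit.

Run:
```python
from h import *
c=vision.capture('side')
f=lambda L,z: plane(c,np.array(L)/5+[180,100],z)
R=f([(335,487),(505,533),(440,300),(605,340)],.010)
print('rails',R.round(4))
for i in (0,2):
    d=R[i]-R[i+1]; print('yaw',np.degrees(np.arctan2(d[1],d[0])).round(1))
d=R[1]-R[3]; print('across',np.linalg.norm(d).round(4),np.degrees(np.arctan2(-d[0],d[1])).round(1))
B=f([(452,478),(525,335)],.014); d=B[0]-B[1]; print('bar',B.round(4),np.degrees(np.arctan2(-d[0],d[1])).round(1))
yaw=np.radians(10); X=np.array([np.cos(yaw),np.sin(yaw)]);Y=np.array([-X[1],X[0]])
m=(R[1]+R[3])[:2]/2+.120*X; print('mouth from rails',m.round(4))
print('bar x in guard',((B[:,:2]-m)@X).round(4))
for n in ['scene','side']:
    if n=='scene': c=vision.capture(n)
    P=cloud(c,np.ones((420,560),bool))
    g=c['img'].reshape(420,560,3)
    ok=(P[:,0]>.36)&(P[:,0]<.5)&(P[:,1]>.2)&(P[:,1]<.33)&(P[:,2]>.046)&(P[:,2]<.056)
    H=P[ok]; print(n,'handle top',len(H),rect(H))
    if n=='scene':
        F=P[(P[:,0]>.62)&(P[:,0]<.76)&(P[:,1]>-.09)&(P[:,1]<.02)&(P[:,2]>.01)&(P[:,2]<.022)]
        print('frame',len(F),rect(F))
    q=proj(c,[[.43,.266,0]]);
    for d in vision.mark_of('rod_tip',c)[:2]: print(round(d['p'],2),plane(c,d['position'],0).round(4))
```

```text
rails [[ 0.6291  0.0304  0.01  ]
 [ 0.5178  0.0091  0.01  ]
 [ 0.6636 -0.1529  0.01  ]
 [ 0.5488 -0.1761  0.01  ]]
yaw 10.8
yaw 11.4
across 0.1878 9.5
bar [[ 0.5682 -0.011   0.014 ]
 [ 0.5949 -0.1489  0.014 ]] 10.9
mouth from rails [ 0.6515 -0.0627]
bar x in guard [-0.073  -0.0707]
scene handle top 186 (array([434.2, 262.4]), array([92.5, 25. ]), 10.0)
frame 281 (array([685.8, -37.8]), array([75.8, 53.8]), 83.0)
0.9 [[0.5741 0.285  0.    ]]
0.39 [[0.2901 0.4056 0.    ]]
side handle top 186 (array([434.2, 262.4]), array([92.5, 25. ]), 10.0)
0.9 [[0.5741 0.285  0.    ]]
0.39 [[0.2901 0.4056 0.    ]]
```

step_arm --pt "-0.03 -0.03 0 0 0 7 1" --pt "-0.06 -0.06 0 0 0 14 1" --pt "-0.09 -0.09 0 0 0 21 1" --pt "-0.12 -0.12 0 0 0 28 1" --pt "-0.15 -0.15 0 0 0 35 1" --newtons 80

```text
time_s: 1.82
tcp_pos: [0.5045, 0.145, 0.2484]
eef_rot: [-2.998, 0.938, -0.0]
contact_force: [0.6, 0.9, 1.0]
grip_width: 0.0854
```

```bash
cat >> h.py <<'E'
from scipy.spatial.transform import Rotation as Ro
def delta(xyz,rodyaw):  # tool deltas to reach TCP xyz with the jaws across a rod of this yaw (deg)
    o=r.get_obs(); R=Ro.from_rotvec(o['eef_rot'])
    y=np.radians(rodyaw-90); x=np.array([np.cos(y),np.sin(y),0]); z=np.array([0,0,-1.])
    G=Ro.from_matrix(np.c_[x,np.cross(z,x),z])
    print('shift',R.inv().apply(np.array(xyz)-o['tcp_pos']).round(4),'turn',np.degrees((R.inv()*G).as_rotvec()).round(2))
E
python3 -c "
from h import *
delta([.4587,.2667,.16],9.7)"
```

```text
shift [-0.107  -0.0739  0.0884] turn [-1.000e-02  0.000e+00  4.557e+01]
```

step_arm --pt "-0.025 -0.018 0.02 0 0 7 1" --pt "-0.05 -0.036 0.04 0 0 14 1" --pt "-0.075 -0.054 0.06 0 0 21 1" --pt "-0.1 -0.072 0.08 0 0 28 1" --pt "-0.107 -0.074 0.088 0 0 35 1"

```text
time_s: 2.23
tcp_pos: [0.457, 0.2696, 0.1585]
eef_rot: [2.594, -1.772, -0.002]
contact_force: [-0.6, -0.0, -0.4]
grip_width: 0.0856
```

step_arm --pt "0 0 0 0 0 5 1" --pt "0 0 0 0 0 10.6 1" --pt "0 0 0 0 0 10.6 1" --pt "0 0 0 0 0 10.6 1" --pt "0 0 0 0 0 10.6 1"

```text
time_s: 2.65
tcp_pos: [0.4573, 0.2696, 0.1588]
eef_rot: [2.422, -2.0, -0.001]
contact_force: [-0.3, -0.4, -0.3]
grip_width: 0.0855
```

Run:
```python
from h import *
delta([.4587,.2667,.040],9.7)
c=vision.capture('wrist'); save(c,'w0',None,1.3)
T=np.linalg.inv(c['world_to_cam']); print('cam',T[:3,3].round(3),T[:3,2].round(2))
P=cloud(c,np.ones((420,560),bool))
H=P[(P[:,0]>.36)&(P[:,0]<.49)&(P[:,1]>.2)&(P[:,1]<.33)&(P[:,2]>.046)&(P[:,2]<.054)]; print(len(H),rect(H))
for l in ['rod_tip','rod']:
  for d in vision.mark_of(l,c)[:2]: print(l,round(d['p'],2),plane(c,d['position'],0).round(4))
```

```text
shift [ 0.0032 -0.001   0.1188] turn [0.04 0.03 1.21]
cam [0.521 0.283 0.283] [-0.26 -0.05 -0.96]
4343 (array([431.2, 263.8]), array([89.3, 24. ]), 8.8)
rod_tip 0.58 [[0.5689 0.2841 0.    ]]
rod 0.53 [[0.5686 0.2844 0.    ]]
```

View pics/w0.png

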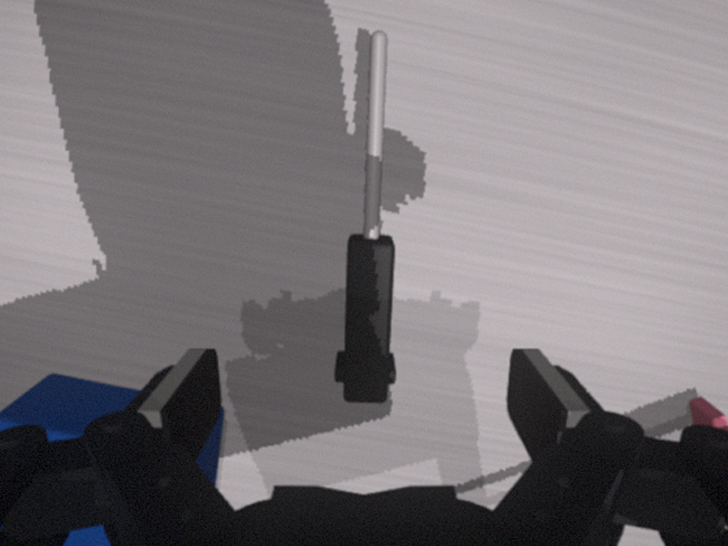

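Wrist view: handle runs (370,235)-(370,400) and the hook end is at (378,35), with fingers clear either side. The depth rectangle is 89x24 mm at z≈0.05, which matches the handle. Going down to grip.

```bash
python3 -c "
from h import *
delta([.456,.2675,.040],8.8)"
```

```text
shift [0.0018 0.0015 0.1187] turn [0.04 0.03 2.  ]
```

step_arm --pt "0.002 0.0015 0.03 0 0 2 1" --pt "0.002 0.0015 0.065 0 0 2 1" --pt "0.002 0.0015 0.095 0 0 2 1" --pt "0.002 0.0015 0.113 0 0 2 1" --pt "0.002 0.0015 0.1187 0 0 2 1"

```text
time_s: 3.22
tcp_pos: [0.4548, 0.2663, 0.0375]
eef_rot: [2.383, -2.041, -0.004]
contact_force: [-0.1, -0.3, 0.3]
grip_width: 0.085
```

step_arm --pt "0 0 0 0 0 0 -1" --pt "0 0 0 0 0 0 -1" --pt "0 0 0 0 0 0 -1" --pt "0 0 0 0 0 0 -1" --pt "0 0 0 0 0 0 -1" --newtons 80

```text
time_s: 3.63
tcp_pos: [0.4554, 0.2667, 0.0386]
eef_rot: [2.385, -2.042, -0.002]
contact_force: [0.6, 0.0, -0.0]
grip_width: 0.0253
```

step_arm --pt "0 0 0 0 0 0 -1" --pt "0 0 0 0 0 0 -1" --pt "0 0 0 0 0 0 -1" --pt "0 0 0 0 0 0 -1" --pt "0 0 0 0 0 0 -1"

```text
time_s: 4.05
tcp_pos: [0.4556, 0.2668, 0.0388]
eef_rot: [2.385, -2.043, -0.002]
contact_force: [-0.1, -0.4, 4.8]
grip_width: 0.0229
```

step_arm --pt "0 0 -0.02 0 0 0 -1" --pt "0 0 -0.05 0 0 0 -1" --pt "0 0 -0.08 0 0 0 -1" --pt "0 0 -0.08 0 0 0 -1" --pt "0 0 -0.08 0 0 0 -1"

```text
time_s: 4.47
tcp_pos: [0.4566, 0.2673, 0.1201]
eef_rot: [-2.385, 2.043, 0.0]
contact_force: [-1.0, -0.6, -1.9]
grip_width: 0.0233
```

Run:
```python
from h import *
o=r.get_obs(); R=Ro.from_rotvec(o['eef_rot']); t=np.array(o['tcp_pos']); print(t.round(4),o['contact_force'].round(2))
tip=t+R.apply([0,-.114,.0388]); print('tip expected',tip.round(4))
for n in ['wrist','side','scene']:
    c=vision.capture(n); print(n,'expected px',proj(c,[tip]).round(1))
    for d in vision.mark_of('rod_tip',c)[:2]: print(round(d['p'],2),np.round(d['position'],1),plane(c,d['position'],tip[2]).round(4))
    P=(cloud(c,np.ones((420,560),bool))-t)@R.as_matrix()
    H=P[(abs(P[:,0])<.02)&(P[:,1]<-.03)&(P[:,1]>-.13)&(P[:,2]<.03)&(P[:,2]>-.03)]
    if len(H)>20: print('shaft line in tool: x(y)',np.polyfit(H[:,1],H[:,0],1).round(4),'z(y)',np.polyfit(H[:,1],H[:,2],1).round(4),'ymin',H[:,1].min().round(4),len(H))
    if n=='scene':
        P=cloud(c,np.ones((420,560),bool))
        F=P[(P[:,0]>.62)&(P[:,0]<.76)&(P[:,1]>-.09)&(P[:,1]<.02)&(P[:,2]>.01)&(P[:,2]<.022)]
        print('frame',len(F),rect(F)); save(c,'s2',(180,200,150,110),5)
```

```text
[0.4566 0.2673 0.1201] [-0.99 -0.63 -1.86]
tip expected [0.5693 0.2848 0.0814]
wrist expected px [[281.9 -15. ]]
shaft line in tool: x(y) [-0.0007 -0.001 ] z(y) [ 0.0018 -0.0014] ymin -0.0984 5306
side expected px [[212.9 246.3]]
0.97 [212.  243.8] [[0.5764 0.2793 0.0814]]
0.64 [319.5 274.6] [[0.2818 0.219  0.0814]]
shaft line in tool: x(y) [ 0.0018 -0.0001] z(y) [-0.1498 -0.0104] ymin -0.1215 106
scene expected px [[373.3 205.5]]
0.67 [319.1 146.2] [[0.3529 0.157  0.0814]]
0.62 [372.8 204.5] [[0.5658 0.2841 0.0814]]
shaft line in tool: x(y) [0.0024 0.0015] z(y) [-0.1264 -0.008 ] ymin -0.122 102
frame 276 (array([686.4, -38.1]), array([76.1, 52.4]), 82.1)
```

View pics/s2.png

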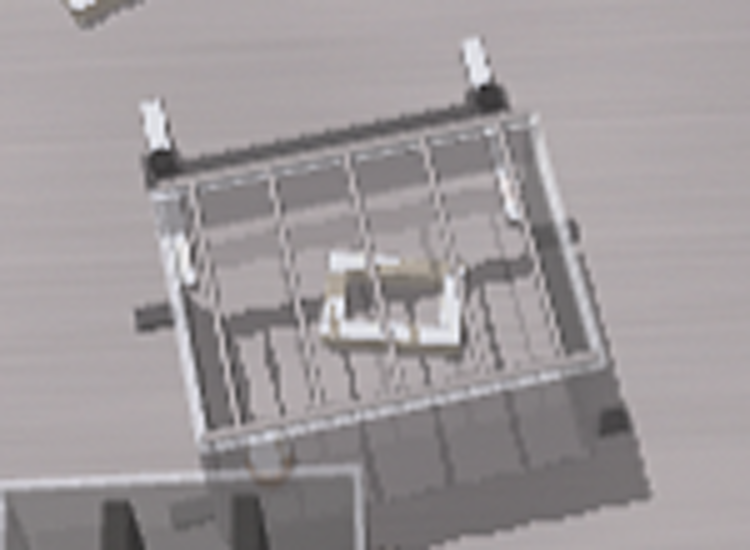

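Scene view: the frame lies fully visible at (393,305) in the crop, window clear, and the bar lies across at (160,165)-(490,95). The rod is level in the gripper. Next I go to a pose in front of the mouth.

```bash
python3 -c "
from h import *
delta([.484,-.0742,.12],10.5)"
```

```text
shift [ 0.3411  0.0239 -0.0019] turn [ 0.22 -0.03 -1.65]
```

step_arm --pt "0.03 0.002 0 0 0 0 -1" --pt "0.065 0.005 0 0 0 -0.5 -1" --pt "0.1 0.008 0 0 0 -1 -1" --pt "0.135 0.01 0 0 0 -1.6 -1" --pt "0.17 0.012 0 0 0 -1.6 -1"

```text
time_s: 5.18
tcp_pos: [0.4689, 0.0952, 0.1173]
eef_rot: [2.413, -2.006, -0.004]
contact_force: [0.6, 0.9, -1.0]
grip_width: 0.0228
```

step_arm --pt "0.035 0.002 0 0 0 0 -1" --pt "0.07 0.005 0 0 0 0 -1" --pt "0.105 0.008 0 0 0 0 -1" --pt "0.14 0.01 0 0 0 0 -1" --pt "0.165 0.012 0 0 0 0 -1"

```text
time_s: 5.6
tcp_pos: [0.4871, -0.0718, 0.1169]
eef_rot: [2.411, -2.007, -0.005]
contact_force: [0.3, 0.3, -0.2]
grip_width: 0.0226
```

```bash
python3 -c "
from h import *
delta([.484,-.0742,.066],10.5)"
```

```text
shift [0.0018 0.0032 0.0509] turn [ 0.32 -0.02 -0.03]
```

step_arm --pt "0.002 0.003 0.02 0.3 0 0 -1" --pt "0.002 0.003 0.04 0.3 0 0 -1" --pt "0.002 0.003 0.051 0.3 0 0 -1" --pt "0.002 0.003 0.051 0.3 0 0 -1" --pt "0.002 0.003 0.051 0.3 0 0 -1"

```text
time_s: 6.02
tcp_pos: [0.4836, -0.0743, 0.0652]
eef_rot: [2.414, -2.009, -0.003]
contact_force: [1.0, 0.9, -1.5]
grip_width: 0.0229
```

Run:
```python
from h import *
o=r.get_obs(); R=Ro.from_rotvec(o['eef_rot']); t=np.array(o['tcp_pos']); print(t.round(4),o['time_s'])
tip=t+R.apply([0,-.114,.0388]); print('tip expected',tip.round(4))
ims=[]
for n,cr in [('side',(200,110,140,110)),('wrist',None)]:
    c=vision.capture(n); print(n,'tip px',proj(c,[tip]).round(1))
    for d in vision.mark_of('rod_tip',c)[:2]: print(round(d['p'],2),np.round(d['position'],1),plane(c,d['position'],tip[2]).round(4))
    im=c['img'].copy()
    for P,col in (([tip],(255,0,0)),([[.6845,-.037,.016]],(0,255,0))):
        u=proj(c,P)[0].astype(int); cv2.circle(im,tuple(u.tolist()),1,col,-1)
    if cr: im=im[cr[1]:cr[1]+cr[3],cr[0]:cr[0]+cr[2]]
    ims.append(cv2.resize(im,(400,314),interpolation=cv2.INTER_CUBIC))
save(np.hstack(ims),'c3')
delta([.5724,-.0578,.066],10.5)
```

```text
[ 0.4836 -0.0743  0.0652] 6.0167
tip expected [ 0.5956 -0.0536  0.0261]
side tip px [[270.  181.6]]
0.92 [320.3 276.4] [[0.2915 0.187  0.0261]]
0.81 [266.  181.5] [[ 0.6066 -0.0472  0.0261]]
wrist tip px [[281.5 -11.3]]
shift [-0.0003 -0.0891  0.0006] turn [-0.04 -0.05 -0.01]
```

View pics/c3.png

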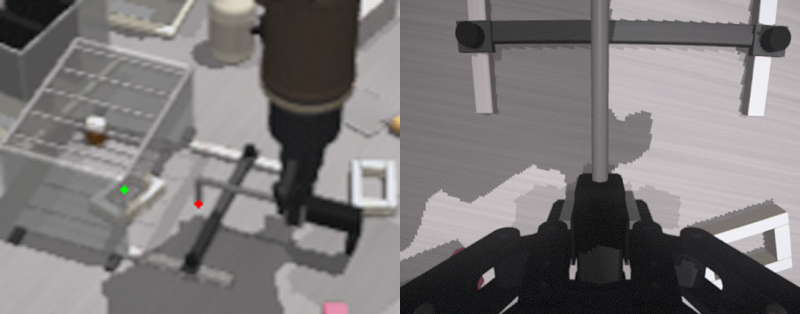

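The combined view shows the hook just in front of the mouth, at the predicted spot (198,202). The frame mark (green) lies in the window. Moving in.

step_arm --pt "0 -0.02 0 0 0 0 -1" --pt "0 -0.045 0 0 0 0 -1" --pt "0 -0.07 0 0 0 0 -1" --pt "0 -0.089 0 0 0 0 -1" --pt "0 -0.089 0 0 0 0 -1"

```text
time_s: 6.63
tcp_pos: [0.5769, -0.0576, 0.0678]
eef_rot: [-2.414, 2.006, -0.009]
contact_force: [0.0, 0.1, -0.8]
grip_width: 0.0231
```

Run:
```python
from h import *
o=r.get_obs(); R=Ro.from_rotvec(o['eef_rot']); t=np.array(o['tcp_pos']); print(t.round(4),o['contact_force'].round(1))
tip=t+R.apply([0,-.114,.0388]); print('tip expected',tip.round(4))
ims=[]
for n,cr in [('side',(200,130,80,63)),('scene',(220,225,80,63))]:
    c=vision.capture(n); print(n,'tip px',proj(c,[tip]).round(1))
    P=cloud(c,np.ones((420,560),bool))
    F=P[(P[:,0]>.62)&(P[:,0]<.76)&(P[:,1]>-.09)&(P[:,1]<.02)&(P[:,2]>.01)&(P[:,2]<.022)]
    print('frame',len(F),rect(F))
    im=c['img'].copy()
    im=im[cr[1]:cr[1]+cr[3],cr[0]:cr[0]+cr[2]]; im=cv2.resize(im,None,fx=5,fy=5,interpolation=cv2.INTER_CUBIC)
    for P,col in (([tip],(255,0,0)),([[tip[0],tip[1],0.004]],(0,255,0))):
        u=((proj(c,P)[0]-cr[:2]+.5)*5).astype(int); cv2.circle(im,tuple(u.tolist()),3,col,-1)
    ims.append(im)
save(np.hstack(ims),'c4')
```

```text
[ 0.5769 -0.0576  0.0678] [ 0.   0.1 -0.8]
tip expected [ 0.6893 -0.0368  0.0297]
side tip px [[242.5 173.3]]
frame 79 (array([667.3, -42.9]), array([25.2, 72.3]), 0.7)
scene tip px [[258.6 258.6]]
frame 269 (array([686.4, -38. ]), array([75.8, 53. ]), 83.3)
```

View pics/c4.png

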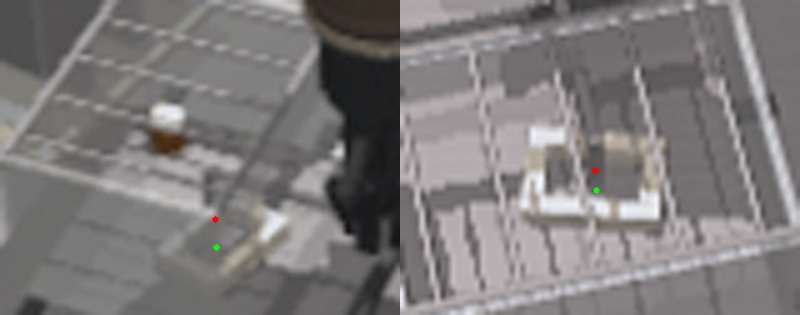

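```bash
python3 -c "
from h import *
print(r.get_obs()['tcp_pos'])
delta([.572,-.058,.043],10.5)"
```

```text
[ 0.57273897 -0.05776258  0.06707749]
shift [0.0001 0.0008 0.0241] turn [-0.08 -0.06  0.04]
```

step_arm --pt "0 0.001 0.006 0 0 0 -1" --pt "0 0.001 0.012 0 0 0 -1" --pt "0 0.001 0.018 0 0 0 -1" --pt "0 0.001 0.024 0 0 0 -1" --pt "0 0.001 0.024 0 0 0 -1"

```text
time_s: 7.15
tcp_pos: [0.5706, -0.058, 0.0416]
eef_rot: [2.415, -2.008, -0.0]
contact_force: [-1.3, 0.9, -1.6]
grip_width: 0.0228
```

Run:
```python
from h import *
o=r.get_obs(); R=Ro.from_rotvec(o['eef_rot']); t=np.array(o['tcp_pos']); print(o['time_s'],t.round(4),o['contact_force'].round(1))
tip=t+R.apply([0,-.114,.0388]); print('tip expected',tip.round(4))
c=vision.capture('scene')
P=cloud(c,np.ones((420,560),bool))
F=P[(P[:,0]>.62)&(P[:,0]<.76)&(P[:,1]>-.09)&(P[:,1]<.02)&(P[:,2]>.01)&(P[:,2]<.022)]
print('frame',len(F),rect(F)); o=r.get_obs();print(o['contact_force'].round(1),o['tcp_pos'].round(4))
```

```text
7.15 [ 0.5706 -0.058   0.0416] [-1.3  0.9 -1.6]
tip expected [ 0.6827 -0.0372  0.0027]
frame 273 (array([685.9, -38.2]), array([76. , 53.9]), 84.9)
[ 0.  -0.2 -0.8] [ 0.571  -0.058   0.0421]
```

step_arm --pt "0 0.003 0 0 0 0 -1" --pt "0 0.006 0 0 0 0 -1" --pt "0 0.01 0 0 0 0 -1" --pt "0 0.014 0 0 0 0 -1" --pt "0 0.018 0 0 0 0 -1"

```text
time_s: 7.62
tcp_pos: [0.5529, -0.0614, 0.0424]
eef_rot: [2.416, -2.008, 0.001]
contact_force: [0.7, 0.4, -2.2]
grip_width: 0.0229
```

step_arm --pt "0 0.005 0 0 0 0 -1" --pt "0 0.01 0 0 0 0 -1" --pt "0 0.015 0 0 0 0 -1" --pt "0 0.02 0 0 0 0 -1" --pt "0 0.025 0 0 0 0 -1"

```text
time_s: 8.03
tcp_pos: [0.5279, -0.0661, 0.0424]
eef_rot: [2.416, -2.008, 0.001]
contact_force: [1.3, -0.2, -1.0]
grip_width: 0.0227
```

step_arm --pt "0 0.005 0 0 0 0 -1" --pt "0 0.01 0 0 0 0 -1" --pt "0 0.014 0 0 0 0 -1" --pt "0 0.017 0 0 0 0 -1" --pt "0 0.02 0 0 0 0 -1"

```text
time_s: 8.45
tcp_pos: [0.508, -0.0698, 0.0425]
eef_rot: [2.416, -2.008, 0.001]
contact_force: [1.5, 0.6, -0.6]
grip_width: 0.023
```

Run:
```python
from h import *
o=r.get_obs(); R=Ro.from_rotvec(o['eef_rot']); t=np.array(o['tcp_pos']); print(o['time_s'],t.round(4),o['contact_force'].round(1))
tip=t+R.apply([0,-.114,.0388]); print('tip expected',tip.round(4))
ims=[]
for n,cr in [('side',(220,140,80,63)),('scene',(220,205,80,63))]:
    c=vision.capture(n)
    P=cloud(c,np.ones((420,560),bool))
    F=P[(P[:,0]>.56)&(P[:,0]<.7)&(P[:,1]>-.11)&(P[:,1]<.0)&(P[:,2]>.013)&(P[:,2]<.022)]
    print('frame',len(F),rect(F))
    im=c['img'][cr[1]:cr[1]+cr[3],cr[0]:cr[0]+cr[2]]; ims.append(cv2.resize(im,None,fx=5,fy=5,interpolation=cv2.INTER_CUBIC))
save(np.hstack(ims),'c5')
delta([.571,-.058,.042],10.5)
```

```text
8.45 [ 0.508  -0.0698  0.0425] [ 1.5  0.6 -0.6]
tip expected [ 0.6201 -0.049   0.0037]
frame 229 (array([610.3, -57.2]), array([107.3, 100.6]), 86.4)
frame 222 (array([619.8, -49.4]), array([ 92.7, 109.2]), 7.1)
shift [ 0.     -0.0644  0.0004] turn [ 0.01 -0.03  0.02]
```

View pics/c5.png

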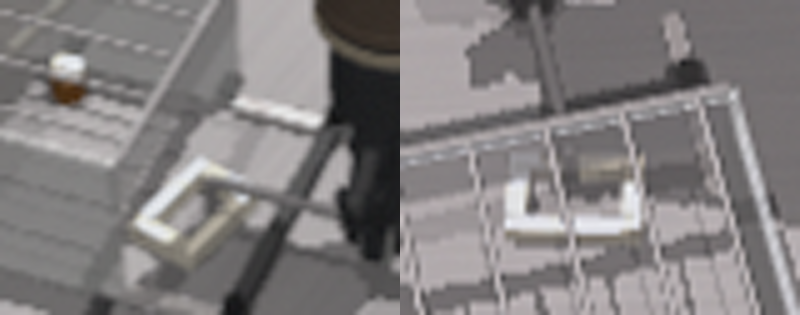

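Side view: the frame is hooked and follows, its front about 25 mm from the bar. I continue slowly, watching the force.

step_arm --pt "0 0.002 0 0 0 0 -1" --pt "0 0.004 0 0 0 0 -1" --pt "0 0.006 0 0 0 0 -1" --pt "0 0.008 0 0 0 0 -1" --pt "0 0.009 0 0 0 0 -1"

```text
time_s: 8.97
tcp_pos: [0.4985, -0.0714, 0.0424]
eef_rot: [2.415, -2.008, 0.0]
contact_force: [0.5, 0.7, -2.0]
grip_width: 0.0227
```

step_arm --pt "0 0.001 0 0 0 0 -1" --pt "0 0.002 0 0 0 0 -1" --pt "0 0.003 0 0 0 0 -1" --pt "0 0.004 0 0 0 0 -1" --pt "0 0.005 0 0 0 0 -1"

```text
time_s: 9.38
tcp_pos: [0.4936, -0.0724, 0.0424]
eef_rot: [2.415, -2.008, 0.0]
contact_force: [-0.0, 1.1, -1.0]
grip_width: 0.023
```

step_arm --pt "0 0.001 0 0 0 0 -1" --pt "0 0.002 0 0 0 0 -1" --pt "0 0.003 0 0 0 0 -1" --pt "0 0.004 0 0 0 0 -1" --pt "0 0.005 0 0 0 0 -1"

```text
time_s: 9.8
tcp_pos: [0.4886, -0.0733, 0.0424]
eef_rot: [2.415, -2.008, 0.001]
contact_force: [1.7, 1.2, -0.0]
grip_width: 0.0227
```

step_arm --pt "0 0.0006 0 0 0 0 -1" --pt "0 0.0012 0 0 0 0 -1" --pt "0 0.0018 0 0 0 0 -1" --pt "0 0.0024 0 0 0 0 -1" --pt "0 0.003 0 0 0 0 -1"

```text
time_s: 10.22
tcp_pos: [0.4857, -0.0738, 0.0424]
eef_rot: [2.415, -2.008, 0.001]
contact_force: [1.1, 0.2, -1.0]
grip_width: 0.0228
```

Run:
```python
from h import *
o=r.get_obs(); print(o['contact_force'].round(1),o['ft_torque'].round(2),o['tcp_pos'].round(4))
c=vision.capture('side')
P=cloud(c,np.ones((420,560),bool)); im=c['img'].reshape(-1,3)
ok=(c['range_z']>0).ravel()
col=im[ok].min(1)
F=P[(P[:,0]>.54)&(P[:,0]<.7)&(P[:,1]>-.12)&(P[:,1]<.0)&(P[:,2]>.010)&(P[:,2]<.022)&(col>175)]
print('frame',len(F),rect(F)); save(c,'d1',(220,140,80,63),5)
```

```text
[ 1.1  0.2 -1. ] [ 0.08 -0.22 -0.  ] [ 0.4857 -0.0738  0.0424]
frame 78 (array([614. , -49.4]), array([44. , 78.8]), 7.8)
```

View pics/d1.png

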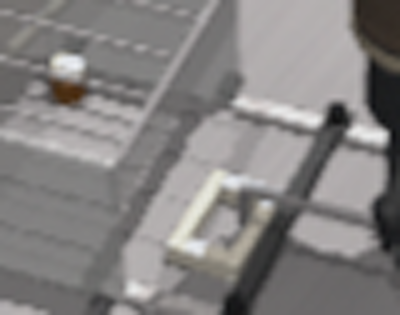

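The frame is now nearly parallel to the bar and almost touching it (250,240). I keep creeping forward.

step_arm --pt "0 0.0005 0 0 0 0 -1" --pt "0 0.001 0 0 0 0 -1" --pt "0 0.0015 0 0 0 0 -1" --pt "0 0.002 0 0 0 0 -1" --pt "0 0.0025 0 0 0 0 -1"

```text
time_s: 10.68
tcp_pos: [0.4842, -0.0744, 0.0426]
eef_rot: [-2.415, 2.008, -0.003]
contact_force: [9.6, 3.7, -4.2]
grip_width: 0.0226
```

step_arm --pt "0 0.0005 0 0 0 0 -1" --pt "0 0.001 0 0 0 0 -1" --pt "0 0.0015 0 0 0 0 -1" --pt "0 0.002 0 0 0 0 -1" --pt "0 0.002 0 0 0 0 -1"

```text
time_s: 11.1
tcp_pos: [0.4841, -0.075, 0.0429]
eef_rot: [-2.414, 2.007, -0.008]
contact_force: [11.8, 4.3, -5.9]
grip_width: 0.0226
```

step_arm --pt "0 0.0014 0 0 0 0 -1" --pt "0 0.0014 0 0 0 0 -1" --pt "0 0.0014 0 0 0 0 -1" --pt "0 0.0014 0 0 0 0 -1" --pt "0 0.0014 0 0 0 0 -1"

```text
time_s: 11.52
tcp_pos: [0.484, -0.0755, 0.0432]
eef_rot: [-2.413, 2.006, -0.012]
contact_force: [5.5, -0.6, 1.2]
grip_width: 0.0229
```

Run:
```python
from h import *
def yaw(c,z0,thr,xy):
    P=cloud(c,np.ones((420,560),bool)); col=c['img'].reshape(-1,3)[(c['range_z']>0).ravel()].min(1)
    F=P[(P[:,0]>xy[0])&(P[:,0]<xy[1])&(P[:,1]>xy[2])&(P[:,1]<xy[3])&(P[:,2]>z0)&(P[:,2]<.023)&(col>thr)]
    print(len(F),rect(F))
for n in ('side','scene'):
    c=vision.capture(n); yaw(c,.009,150,(.555,.7,-.115,.0))
    if n=='side': save(c,'d2',(210,130,110,85),6)
o=r.get_obs(); print(o['time_s'],o['contact_force'].round(1),o['tcp_pos'].round(4),o['eef_rot'].round(3))
```

```text
108 (array([615.6, -43.3]), array([74.8, 71. ]), 76.2)
83 (array([627.6, -43.5]), array([17.1, 74.2]), 10.7)
11.6167 [ 5.5 -0.4  0.1] [ 0.484  -0.0755  0.0432] [-2.413  2.006 -0.011]
```

View pics/d2.png

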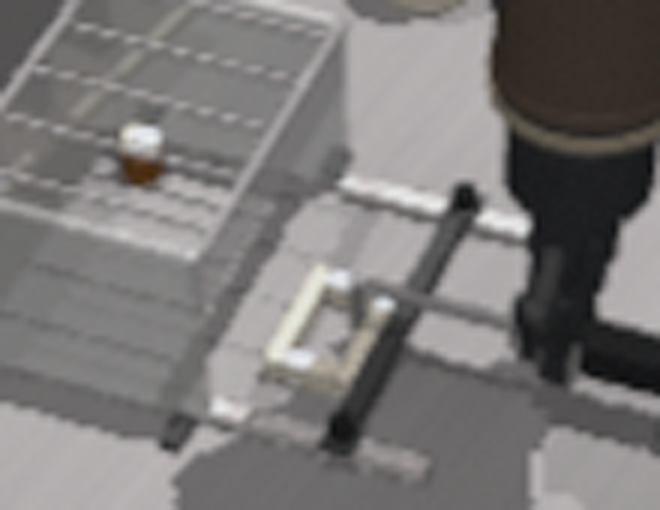

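```bash
python3 -c "
from h import *
delta([.4837,-.0751,.0425],10.5)"
```

```text
shift [-0.0005  0.0002  0.0007] turn [-0.42 -0.19  0.02]
```

step_arm --pt "0 0.0006 0.0004 -0.2 0 0 -1" --pt "0 0.0012 0.0004 -0.3 0 0 -1" --pt "0 0.0015 0.0004 -0.3 0 0 -1" --pt "0 0.0018 0.0004 -0.3 0 0 -1" --pt "0 0.0018 0.0004 -0.3 0 0 -1"

```text
time_s: 12.03
tcp_pos: [0.4841, -0.0761, 0.0432]
eef_rot: [-2.415, 2.008, -0.011]
contact_force: [10.4, 3.1, -1.0]
grip_width: 0.0225
```

step_arm --pt "0 0.0017 0 0 0 0 -1" --pt "0 0.0017 0 0 0 0 -1" --pt "0 0.0017 0 0 0 0 -1" --pt "0 0.0017 0 0 0 0 -1" --pt "0 0.0017 0 0 0 0 -1"

```text
time_s: 12.45
tcp_pos: [0.4841, -0.0765, 0.0434]
eef_rot: [-2.414, 2.006, -0.015]
contact_force: [10.5, 5.2, -3.4]
grip_width: 0.0228
```

step_arm --pt "-0.0005 0.0016 0 0 0 0 -1" --pt "-0.0005 0.0016 0 0 0 0 -1" --pt "-0.0005 0.0016 0 0 0 0 -1" --pt "-0.0005 0.0016 0 0 0 0 -1" --pt "-0.0005 0.0016 0 0 0 0 -1"

```text
time_s: 12.87
tcp_pos: [0.4841, -0.0764, 0.0436]
eef_rot: [-2.413, 2.005, -0.019]
contact_force: [11.2, 5.7, -4.7]
grip_width: 0.0225
```

Run:
```python
from h import *
for n in ('scene',):
    c=vision.capture(n)
    P=cloud(c,np.ones((420,560),bool)); col=c['img'].reshape(-1,3)[(c['range_z']>0).ravel()].min(1)
    F=P[(P[:,0]>.555)&(P[:,0]<.7)&(P[:,1]>-.115)&(P[:,1]<.0)&(P[:,2]>.009)&(P[:,2]<.023)&(col>150)]
    print(len(F),rect(F))
o=r.get_obs(); print(o['time_s'],o['contact_force'].round(1))
delta([.4841,-.0751,.0425],10.5)
```

```text
78 (array([629.8, -43. ]), array([14. , 75.2]), 8.5)
12.9167 [10.2  4.9 -4.6]
shift [-0.0012 -0.0002  0.0011] turn [-0.62 -0.38  0.07]
```

step_arm --pt "0 -0.002 0 0 0 0 -1" --pt "0 -0.005 0 -0.3 0 0 -1" --pt "0 -0.008 0 -0.6 -0.3 0 -1" --pt "0 -0.011 0 -0.6 -0.3 0 -1" --pt "0 -0.011 0 -0.6 -0.3 0 -1"

```text
time_s: 13.33
tcp_pos: [0.4955, -0.0743, 0.0437]
eef_rot: [2.416, -2.007, 0.002]
contact_force: [1.1, 0.0, -1.4]
grip_width: 0.0229
```

step_arm --pt "0 0 -0.006 0 0 0 -1" --pt "0 0 -0.012 0 0 0 -1" --pt "0 0 -0.022 0 0 0 -1" --pt "0 0 -0.04 0 0 0 -1" --pt "0 0 -0.06 0 0 0 -1"

```text
time_s: 13.75
tcp_pos: [0.4948, -0.0742, 0.1046]
eef_rot: [2.415, -2.007, 0.0]
contact_force: [-0.3, -0.2, -1.8]
grip_width: 0.0229
```

Run:
```python
from h import *
o=r.get_obs(); print(o['time_s'],o['contact_force'].round(1),o['tcp_pos'].round(4))
c=vision.capture('side'); save(c,'d3',(190,120,220,165),3.5)
P=cloud(c,np.ones((420,560),bool)); col=c['img'].reshape(-1,3)[(c['range_z']>0).ravel()].min(1)
F=P[(P[:,0]>.555)&(P[:,0]<.7)&(P[:,1]>-.115)&(P[:,1]<.0)&(P[:,2]>.009)&(P[:,2]<.023)&(col>150)]
print(len(F),rect(F),np.quantile(F[:,2],[.1,.5,.9]))
delta([.4568,.2673,.11],8.8)
```

```text
13.75 [-0.3 -0.2 -1.8] [ 0.4948 -0.0742  0.1046]
109 (array([610.2, -48.9]), array([49.7, 76.7]), 8.1) [0.01327886 0.01629713 0.01993273]
shift [-0.3434 -0.0235 -0.0027] turn [-0.2  -0.16  1.76]
```

View pics/d3.png

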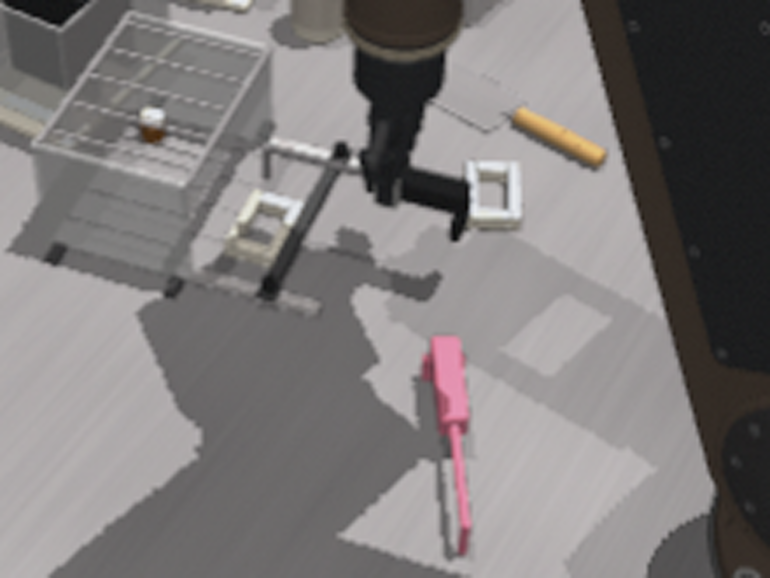

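Frame is free at the bar (265,225), flat and parallel, with the hook lifted clear at (267,150). I carry the rod back to its old spot.

step_arm --pt "-0.03 -0.002 -0.006 0 0 0 -1" --pt "-0.065 -0.005 -0.008 0 0 0.5 -1" --pt "-0.1 -0.008 -0.008 -0.2 0 1 -1" --pt "-0.135 -0.01 -0.008 -0.2 0 1.7 -1" --pt "-0.17 -0.012 -0.008 -0.2 0 1.7 -1"

```text
time_s: 14.22
tcp_pos: [0.477, 0.0962, 0.1168]
eef_rot: [2.384, -2.044, 0.005]
contact_force: [2.4, -0.8, -2.0]
grip_width: 0.023
```

step_arm --pt "-0.035 -0.002 0 0 0 0 -1" --pt "-0.07 -0.004 0 0 0 0 -1" --pt "-0.105 -0.006 0 0 0 0 -1" --pt "-0.14 -0.008 0 0 0 0 -1" --pt "-0.17 -0.008 0 0 0 0 -1"

```text
time_s: 14.63
tcp_pos: [0.4587, 0.2678, 0.1174]
eef_rot: [-2.385, 2.044, -0.005]
contact_force: [0.1, 0.1, -0.8]
grip_width: 0.023
```

Run:
```python
from h import *
delta([.4568,.2673,.040],8.8)
```

```text
shift [-0.      0.0021  0.0774] turn [-0.15 -0.13  0.01]
```

step_arm --pt "0 0 0.02 0 0 0 -1" --pt "0 0 0.045 0 0 0 -1" --pt "0 0 0.063 0 0 0 -1" --pt "0 0 0.071 0 0 0 -1" --pt "0 0 0.074 0 0 0 -1"

```text
time_s: 15.05
tcp_pos: [0.4583, 0.2673, 0.0428]
eef_rot: [2.385, -2.044, 0.004]
contact_force: [-0.2, -0.2, -0.6]
grip_width: 0.0228
```

step_arm --pt "0 0 0.001 0 0 0 -1" --pt "0 0 0.002 0 0 0 -1" --pt "0 0 0.003 0 0 0 -1" --pt "0 0 0.003 0 0 0 -1" --pt "0 0 0.003 0 0 0 -1"

```text
time_s: 15.47
tcp_pos: [0.4586, 0.2673, 0.0405]
eef_rot: [2.385, -2.044, 0.005]
contact_force: [-0.8, 0.3, -1.7]
grip_width: 0.0231
```

step_arm --pt "0 0 0.0006 0 0 0 -1" --pt "0 0 0.0012 0 0 0 -1" --pt "0 0 0.0016 0 0 0 -1" --pt "0 0 0.002 0 0 0 -1" --pt "0 0 0.002 0 0 0 -1"

```text
time_s: 15.88
tcp_pos: [0.4589, 0.2675, 0.0388]
eef_rot: [-2.385, 2.044, -0.005]
contact_force: [0.8, -0.8, 8.1]
grip_width: 0.023
```

step_arm --pt "0 0 0 0 0 0 0.2" --pt "0 0 0 0 0 0 0.6" --pt "0 0 0 0 0 0 1" --pt "0 0 0 0 0 0 1" --pt "0 0 0 0 0 0 1"

```text
time_s: 16.3
tcp_pos: [0.4589, 0.2674, 0.0387]
eef_rot: [-2.385, 2.044, -0.005]
contact_force: [0.3, 0.4, -0.5]
grip_width: 0.0813
```

step_arm --pt "0 0 0 0 0 0 1" --pt "0 0 -0.01 0 0 0 1" --pt "0 0 -0.04 0 0 0 1" --pt "0 0 -0.08 0 0 0 1" --pt "0 0 -0.11 0 0 0 1"

```text
time_s: 16.72
tcp_pos: [0.4585, 0.2676, 0.1513]
eef_rot: [-2.385, 2.044, -0.005]
contact_force: [1.7, 1.3, 0.3]
grip_width: 0.0856
```

Run:
```python
from h import *
o=r.get_obs(); print(o['time_s'],o['tcp_pos'].round(3),o['grip_width'])
c=vision.capture('side'); save(c,'e1',(150,100,230,200),3)
P=cloud(c,np.ones((420,560),bool)); col=c['img'].reshape(-1,3)[(c['range_z']>0).ravel()].min(1)
F=P[(P[:,0]>.555)&(P[:,0]<.7)&(P[:,1]>-.115)&(P[:,1]<.0)&(P[:,2]>.009)&(P[:,2]<.023)&(col>150)]
print(len(F),rect(F))
c=vision.capture('wrist'); P=cloud(c,np.ones((420,560),bool))
H=P[(P[:,0]>.36)&(P[:,0]<.49)&(P[:,1]>.2)&(P[:,1]<.33)&(P[:,2]>.044)&(P[:,2]<.056)]; print('rod',len(H),rect(H),H[:,2].mean().round(4))
```

```text
16.7167 [0.458 0.268 0.151] 0.08561061034203525
53 (array([597. , -58.7]), array([23.3, 64.5]), 16.4)
rod 4471 (array([435. , 264.8]), array([89. , 24.1]), 8.8) 0.0489
```

View pics/e1.png

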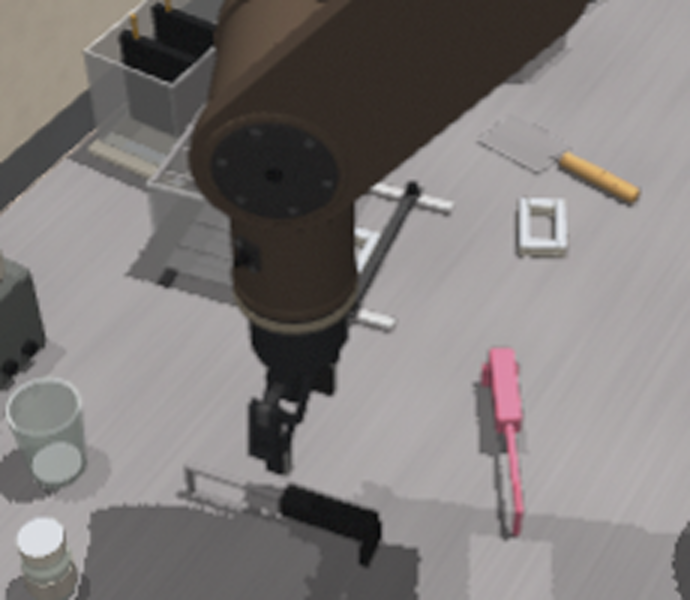

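```bash
python3 -c "
from h import *
c=vision.capture('scene'); P=cloud(c,np.ones((420,560),bool)); col=c['img'].reshape(-1,3)[(c['range_z']>0).ravel()].min(1)
F=P[(P[:,0]>.555)&(P[:,0]<.7)&(P[:,1]>-.115)&(P[:,1]<.0)&(P[:,2]>.009)&(P[:,2]<.023)&(col>150)]
print(len(F),rect(F)); print(r.finish_job())"
```

```text
80 (array([628.5, -44.2]), array([15. , 74.4]), 8.1)
the job is handed in; nothing more can be done
None
```

I pulled the frame out from under the guard with the hooked rod and pressed it against the stop bar. I then lifted the hook clear, laid the rod back near its starting place and handed the job in at about 17 s. The robot gives no verdict, so the outcome is unconfirmed.

- **Pull:** the wrist read about 11–12 N horizontally for roughly 0.8 s. It briefly dropped to 5.5 N partway through, before I pulled again. Its highest horizontal reading was 12.6 N, under the 16 N limit. These are readings at the end of each move, not a continuous record.
- **Frame:** after the hook came out, the side camera put it flat and about 38 mm in front of the mouth. Its yaw was 8.1°, against about 10° for the guard, so it is off square by about 0.03 rad. The final scene view gave the same yaw.
- **Rod:** it stands on the bench with its origin near (0.435, 0.265), about 0.36 m from the frame. The handle top measured 49 mm, as it should when standing.
- **Checks that disagreed or fell short:**
    - The last side-camera reading of the frame is unusable, because the arm hid part of it.
    - The last scene view showed only a 15 mm strip of the frame, so it confirms the angle but not the position.
    - I did not re-measure the bystanders. The spatula, beaker and flask looked unmoved in the last picture, and the jar in the one before; the reagent bottle, tip box and block were not checked.

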